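Wedge a glass pane fast in a painting frame

ROBOT

A 7-joint arm with a two-finger parallel gripper is mounted at the origin on the work surface; the furniture and walls round the work are solid. World frame = base frame: x ahead of the robot, y to its left, z up, the work surface at z = 0. Lengths are in m, angles in rad, forces in N, time in s.
With the tool pointing down it reaches from about 0.35 to 0.9 m from the base axis. Payload 8.1 kg.
Tool frame: the origin (TCP) lies midway between the tips of the shut fingers; the grasp point (between the pads) lies arm.hold_point_z behind it (arm.hold_point_z is the distance from the TCP to the grasp point, in m); z points along the fingers, x is the direction in which the jaws open and shut, and the axes are right-handed (so a half turn about z gives the same grasp; the last joint's range is limited). The gripper opens to 92 mm and grips with 3 to 60 N. Pads are 19 mm wide; open, the fingers measure 130 mm over their backs; the gripper's body (75 mm by 190 mm) begins 47 mm behind the grasp point.
Start: joints at [-1.402, 0.434, 0.025, 1.573, -0.012, 1.134, -0.075], TCP at [0.168, 0.602, 0.227] pointing down, gripper open.
Joint ranges: [-2.62, 2.62], [-0.44, 2.09], [-1.27, 1.32], [0.08, 2.57], [-1.32, 4.46], [0.12, 2], [-2.74, 2.74]. Speed limits (rad/s): [2.22, 2.22, 3.01, 3.01, 3.14, 3.14, 3.14].

INTERFACE

Orientations are given as a rotation vector (axis times angle).
In Python, from cell import arm gives the robot as it stands.
- The arm moves only by the shell command python3 -m pendant 'ROWS' [FORCE]. ROWS is JSON, a list of rows, each an object with "dp": the shift along the tool's x, y, z in m, a list of three; "rotation": the turn, a rotation vector about the tool's x, y, z in rad, a list of three; "fingers": the closure, from -1 (fully open) to 1 (shut). In form: [{"dp": [x, y, z], "rotation": [rx, ry, rz], "fingers": fingers}, ...]. A call has 1 to 20 rows; each row is the pose to reach, as a shift and turn from the pose measured when the call began, along the tool's axes at that moment; what a row does not reach only later rows make up. A row lasts 1/8 s, in which the tool goes at most 62.5 mm and 10.7 degrees, less where a joint would pass 70% of its speed; a pose out of reach is approached as far as the arm can. A call with a gripper value outside its range is refused whole. The fingers move at their own pace and stop on an object; FORCE is the grip in N (left out, the last holds). Time passes only in rows, so rows that repeat a pose let the fingers close. It gives the time, the measured TCP pose, the force and the opening at its end, in the units of the state.
- arm.observe(): the state, without advancing time (a new reading comes with each control period).
- arm.get_image(name): name is "scene" or "side" or "wrist"; returns the picture (384x512x3 uint8, blue, green, red); there is no depth.
- arm.camera_params(name): a dict with "camera_matrix" (3x3 intrinsics, pixels), "rvec" (rotation vector, rad) and "tvec" (3), from world to camera coordinates, as OpenCV has them. Camera axes: x right, y down, z forward; pixel columns grow to the right and rows downward; lengths in m; the calibration is good to about 2 mm. A picture is of the moment at which its call begins: read the wrist's pose just before it. camera_params takes no time and is no camera call; for the wrist camera it gives the pose at the moment of the call.
- arm.sign_off(): hands the job in, once; it reports no verdict.
The state is a dict: "clock": time; "joints": joint angles; "dq": joint speeds; "joint_efforts": joint torques, N m; "position": TCP position; "ee_rot": TCP orientation; "force": force on the tool from outside, world axes, zero at the start; "ft_torque": the same for the moment, N m; "width": opening from 0.0 (shut) to 1.0 (fully open).
Only numpy, scipy, OpenCV 4.12 (cv2) and the standard library are available. Lean on these libraries where they do the work, as an engineer would, in place of code of your own. Each camera call takes 0.05 s, during which the arm holds its last target.

TASK

The glass pane lies loose over its pattern in the painting frame. Push the sliding bar up to the pane so that the pane sits square against the far fence, then slide the thumb wedge along the rail until it jams the bar fast, so that the pane stays clamped when you let go. It is glass: use no more than firm thumb pressure, and leave the flask, the jar and the dish beside the frame where they are.

Things in the scene. Friction and masses are not known exactly. Their poses are not given: they have to be found in the camera images.
- frame: Aluminium painting frame fixed on the table, 352 x 256 mm, 24 mm high, open below. Origin on the table near its middle; x runs along its two side rails, from the end near the robot to the far fence; y to its left. Inner faces of the rails: y = -110 and +110 mm; near face of the 20 mm high fence: x = +130 mm. A tie, 10 mm high, crosses at x = -189 mm.
- bar (a joint): Travel of the sliding bar along the frame's +x, in m: 0 fully back, 0.058 at most; its front face is at frame x = -0.030 + value. With the pane against the fence the bar meets it at about 0.050. It slides stiffly (about 2.5 N) and stays where it is left.
- bar_grip (a point): Centre of the wooden hand grip that stands on the middle of the sliding bar: 14 mm thick along the frame's x, 56 mm wide along y, its top 54 mm above the table. This point is 40 mm above the table, 18 mm behind the bar's front face; axes as the frame's. Round the grip nothing stands higher than 25 mm, out to the wedge's tab.
- wedge: Dark thumb wedge, 96 mm along x, 15 mm high, in a pocket of the bar between the right rail and the bar's ramp (1 in 6); 32 mm thick at its rear (-x), 16 mm at its nose. Lips hold it down; it rides with the bar. Pushed along +x it jams with its origin about 61 mm behind the bar's front face; it starts 12 to 31 mm short of that. A touch is not enough: leaned on with 10 to 20 N it stays jammed. Origin: middle of its underside.
- wedge_tab (a point): Centre of the upright thumb tab of the wedge: 18 mm along x, 10 mm along y. The tab's top is 50 mm above the table and this point 37 mm; rail and lips beside it reach up to 24 mm. Axes as the frame's (within 2 degrees). It lies about 98 mm to the right of the bar's grip.
- pane: Loose pale-green glass pane, 110 mm along x, 190 mm along y, 6 mm thick, lying flat between bar and fence, over a paper pattern. Origin at the middle of its underside; axes as the frame's when it is square.
- bystander_flask: Small glass flask, 41 mm across, 70 mm tall, standing left of the frame; origin under its middle.
- bystander_jar: Small lidded jar, 47 mm across, 57 mm tall, standing left of the frame; origin under its middle.
- bystander_dish: Shallow round dish, 39 mm across, 6 mm high, right of the frame; origin under its middle.

How it is judged:
At the end, for the whole second after the job is handed in: With the robot clear and all at rest: the pane lies flat and square in the frame (within 0.015 rad), pressed between the bar and the fence (more than 0.5 N on each side), and the wedge is jammed between the bar's ramp and the right rail (more than 2 N on each face) (contact force between wedge and frame above 2 N and contact force between wedge and bar above 2 N and contact force between bar and pane above 0.5 N and contact force between pane and frame above 0.5 N and angle between the x axis of pane and the x axis of frame, either way round below 0.015 rad and angle between pane's own z axis and vertical below 0.03 rad and linear speed of each of wedge, pane below 0.01 m/s and not (velocity of joint bar above 0.005 m/s) and velocity of joint bar above -0.005 m/s); the robot touches nothing.
It fails at once if the bar is driven against the glass with more than 100 N (contact force between bar and pane above 100 N).
It fails at once if the flask beside the frame is moved more than 20 mm (distance of bystander_flask from where it was at the start of the episode above 0.02 m).
It fails at once if the jar beside the frame is moved more than 20 mm (distance of bystander_jar from where it was at the start of the episode above 0.02 m).
It fails at once if the dish beside the frame is moved more than 20 mm (distance of bystander_dish from where it was at the start of the episode above 0.02 m).
It also fails if it takes over 48 s, if anything falls off the work surface, if the arm or the gripper's body presses on something with over 40 N, if the wrist force passes 120 N, or if a joint passes its speed limit or range.

## Working session

There is one attempt and no reset: what is moved stays moved. The work goes in short steps, Python scripts to look and compute and a shell command to move; the robot and the scene stay as the last step left them, time stands still between calls to the robot, and variables do not carry over. Pictures are saved under pics/ and viewed, and the job is handed in when it is done.

```bash
ls; mkdir -p pics
python3 - <<'E'
from cell import arm
import cv2
print(arm.observe(), arm.hold_point_z)
for n in ("scene","side","wrist"):
    cv2.imwrite(f"pics/{n}0.png",arm.get_image(n)); print(n,arm.camera_params(n))
E
```

```text
pics
{'clock': 0.0, 'joints': array([-1.40164249,  0.43522263,  0.0249298 ,  1.5741122 , -0.01157411,
        1.13399174, -0.07510388]), 'dq': array([ 1.44909266e-03, -2.59050153e-03,  7.41833202e-04, -1.06589379e-03,
       -5.08646864e-05, -8.48002174e-04, -8.25216421e-04]), 'joint_efforts': array([-7.59825307e-04, -6.67876482e+01,  9.84727889e-01, -3.14440620e+01,
       -6.04998437e-02,  4.32196003e-02,  1.71737324e-04]), 'position': array([0.1676639 , 0.60155174, 0.22593885]), 'ee_rot': array([ 2.50104611e+00,  1.89937080e+00, -1.83702120e-03]), 'force': array([-0.5762944 ,  0.32875868, -0.31384171]), 'ft_torque': array([ 0.01328661,  0.00480915, -0.03418597]), 'width': 0.9966122353708204} 0.0188
scene {'camera_matrix': array([[349.57624742,   0.        , 252.15287814],
       [  0.        , 349.57624742, 191.09917761],
       [  0.        ,   0.        ,   1.        ]]), 'rvec': array([ 2.14225429, -0.87222364,  0.39471977]), 'tvec': array([-0.41153347,  0.32431498,  0.70748545])}
side {'camera_matrix': array([[469.00972709,   0.        , 254.82386577],
       [  0.        , 469.00972709, 194.78304558],
       [  0.        ,   0.        ,   1.        ]]), 'rvec': array([ 2.22387343, -0.0216753 ,  0.02864689]), 'tvec': array([-0.57247143,  0.0842649 ,  1.11027894])}
wrist {'camera_matrix': array([[344.47929392,   0.        , 255.08700877],
       [  0.        , 344.47929392, 194.31777042],
       [  0.        ,   0.        ,   1.        ]]), 'rvec': array([-2.32616674, -1.76737199, -0.23325746]), 'tvec': array([-0.62301811, -0.03314132,  0.38915962])}
```

View pics/scene0.png

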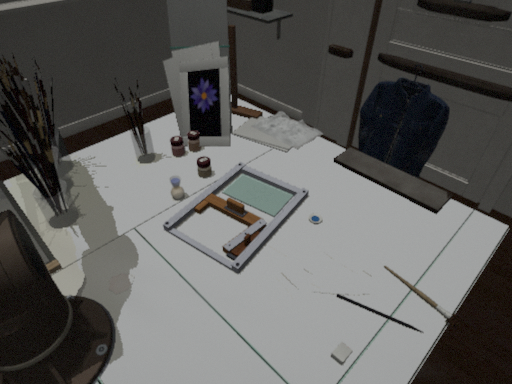

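View pics/side0.png

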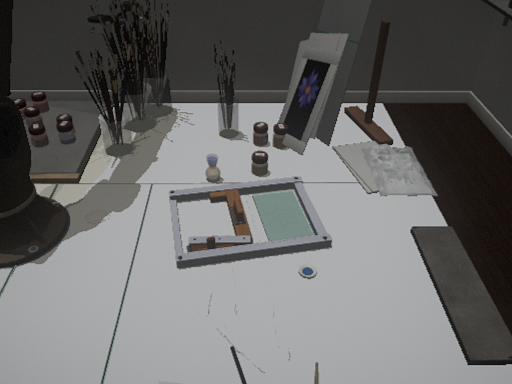

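View pics/wrist0.png

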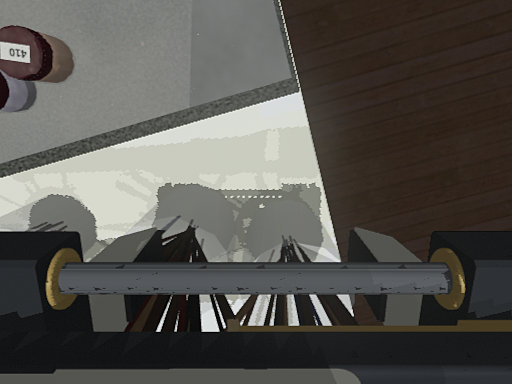

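Run:
```python
import cv2
a=cv2.imread("pics/side0.png")[165:285,150:350]; cv2.imwrite("pics/side0c.png",cv2.resize(a,None,fx=4,fy=4,interpolation=cv2.INTER_CUBIC))
a=cv2.imread("pics/scene0.png")[155:275,155:325]; cv2.imwrite("pics/scene0c.png",cv2.resize(a,None,fx=4,fy=4,interpolation=cv2.INTER_CUBIC))
```

```text
(no output)
```

View pics/side0c.png

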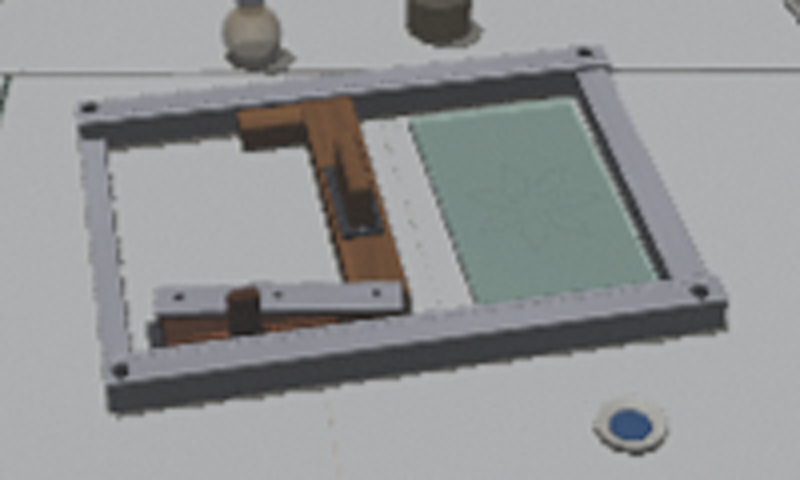

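View pics/scene0c.png

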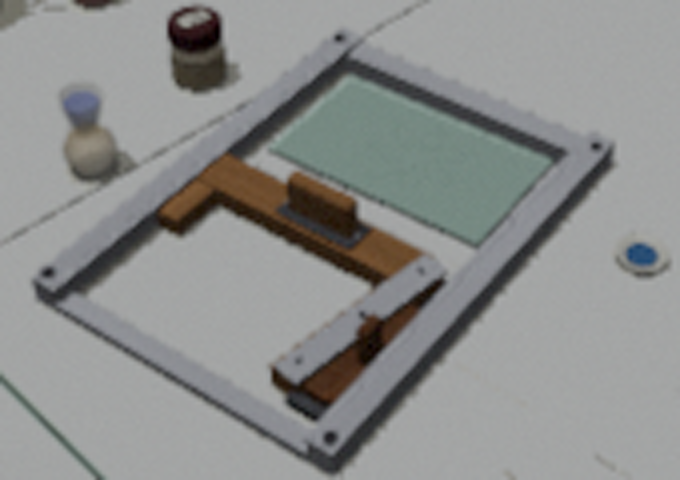

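```bash
cat > h.py <<'E'
import numpy as np, cv2
from cell import arm
def P(n):
    c=arm.camera_params(n); R=cv2.Rodrigues(c["rvec"])[0]; return c["camera_matrix"],R,np.array(c["tvec"]).reshape(3)
def onz(cam,uv,z):
    K,R,t=cam; d=R.T@np.linalg.inv(K)@np.array([uv[0],uv[1],1.]); o=-R.T@t
    return o+d*(z-o[2])/d[2]
def proj(cam,p):
    K,R,t=cam; q=K@(R@np.asarray(p,float)+t); return q[:2]/q[2]
def tri(ca,a,cb,b):
    Pa=ca[0]@np.c_[ca[1],ca[2]];Pb=cb[0]@np.c_[cb[1],cb[2]]
    X=cv2.triangulatePoints(Pa,Pb,np.array(a,float).reshape(2,1),np.array(b,float).reshape(2,1));return (X[:3]/X[3]).ravel()
E
python3 - <<'E'
from h import *
np.set_printoptions(precision=4,suppress=True)
S,C=P("side"),P("scene")
s=[(90,107),(585,52),(120,371),(700,291)]; c=[(48,272),(341,38),(331,438),(597,146)]
s=[(u/4+149.6,v/4+164.6) for u,v in s]; c=[(u/4+154.6,v/4+154.6) for u,v in c]
f=lambda n,a,b:print(n,a,b)
p=[]
for a,b in zip(s,c):
    q=(onz(S,a,.024)+onz(C,b,.024))/2;p.append(q); print(tri(S,a,C,b),onz(S,a,.024),onz(C,b,.024))
p=np.array(p)
for i,j in((0,1),(2,3),(0,2),(1,3)): d=p[j]-p[i];print(np.linalg.norm(d),np.degrees(np.arctan2(d[1],d[0])))
# grip, tab tops
def g(name,a,b,z):
    a=(a[0]/4+149.6,a[1]/4+164.6);b=(b[0]/4+154.6,b[1]/4+154.6);print(name,tri(S,a,C,b),onz(S,a,z),onz(C,b,z))
g("tab top",(243,292),(372,320),.05)
for n,a in(("flask",(255,60)),("jar",(440,35)),("dish",(630,424))): print(n,onz(S,(a[0]/4+149.6,a[1]/4+164.6),0))
print("base",proj(S,(0,0,0)))
E
```

```text
[0.364  0.1161 0.0255] [0.3637 0.1185 0.024 ] [0.3643 0.1167 0.024 ]
[0.6863 0.1734 0.0258] [0.6869 0.1768 0.024 ] [0.6869 0.174  0.024 ]
[ 0.4071 -0.1208  0.0259] [ 0.4068 -0.1187  0.024 ] [ 0.4078 -0.12    0.024 ]
[ 0.7296 -0.0611  0.0258] [ 0.7301 -0.059   0.024 ] [ 0.7311 -0.06    0.024 ]
0.328041099771062 10.14908146034627
0.32881191716890035 10.488560631709968
0.24090372236876834 -79.64901244726339
0.2389594683265869 -79.46393062555097
tab top [ 0.4729 -0.0881  0.053 ] [ 0.4725 -0.085   0.05  ] [ 0.475  -0.0857  0.05  ]
flask [0.4643 0.2029 0.    ]
jar [0.5921 0.232  0.    ]
dish [ 0.6828 -0.1387  0.    ]
base [ 12.9975 230.3787]
```

```bash
python3 - <<'E'
from h import *
np.set_printoptions(precision=4,suppress=True)
S,C=P("side"),P("scene")
print("tcp",proj(S,(0.168,0.602,0.227)),proj(C,(0.168,0.602,0.227)))
for n,a in(("v1",(118,150)),("v2",(140,128)),("v3",(228,135)),("v4",(160,105))):
    p=onz(S,a,0);print(n,p,[proj(S,p+[0,0,h]).round() for h in(.2,.3,.4)],proj(C,p),[proj(C,p+[0,0,h]).round() for h in(.2,.3,.4)])
for a in((65,215),(147,157)):print(onz(C,a,0))
def g(name,a,b,z):
    a=(a[0]/4+149.6,a[1]/4+164.6);b=(b[0]/4+154.6,b[1]/4+154.6);print(name,tri(S,a,C,b),onz(S,a,z),onz(C,b,z))
# grip and bar, in frame
E
python3 - <<'E'
import cv2
a=cv2.imread("pics/side0.png")[20:170,0:250];cv2.imwrite("pics/v.png",cv2.resize(a,None,fx=3,fy=3))
a=cv2.imread("pics/scene0.png")[40:240,0:250];cv2.imwrite("pics/w.png",cv2.resize(a,None,fx=3,fy=3))
E
```

```text
tcp [120.343   45.6113] [ -2.6775 117.8313]
v1 [0.1738 0.3568 0.    ] [array([106.,  87.]), array([99., 51.]), array([91., 12.])] [ 63.7037 218.8505] [array([ 35., 162.]), array([ 17., 126.]), array([-4., 84.])]
v2 [0.2168 0.4893 0.    ] [array([131.,  68.]), array([126.,  34.]), array([120.,  -3.])] [ 60.3778 190.3271] [array([ 34., 135.]), array([ 18., 101.]), array([-1., 62.])]
v3 [0.4997 0.444  0.    ] [array([226.,  75.]), array([226.,  40.]), array([225.,   2.])] [147.5943 159.2323] [array([135., 106.]), array([127.,  75.]), array([118.,  39.])]
v4 [0.259  0.6512 0.    ] [array([153.,  49.]), array([149.,  17.]), array([145., -18.])] [ 53.9592 162.8211] [array([ 29., 110.]), array([15., 78.]), array([-2., 42.])]
[0.1828 0.3698 0.    ]
[0.5054 0.4572 0.    ]
```

View pics/v.png

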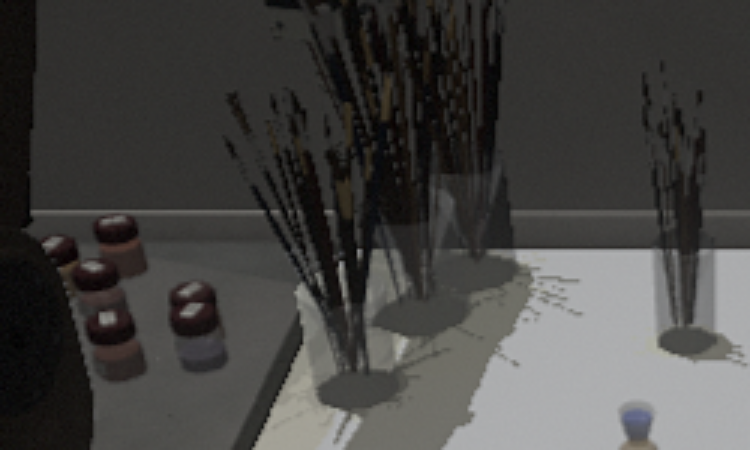

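View pics/w.png

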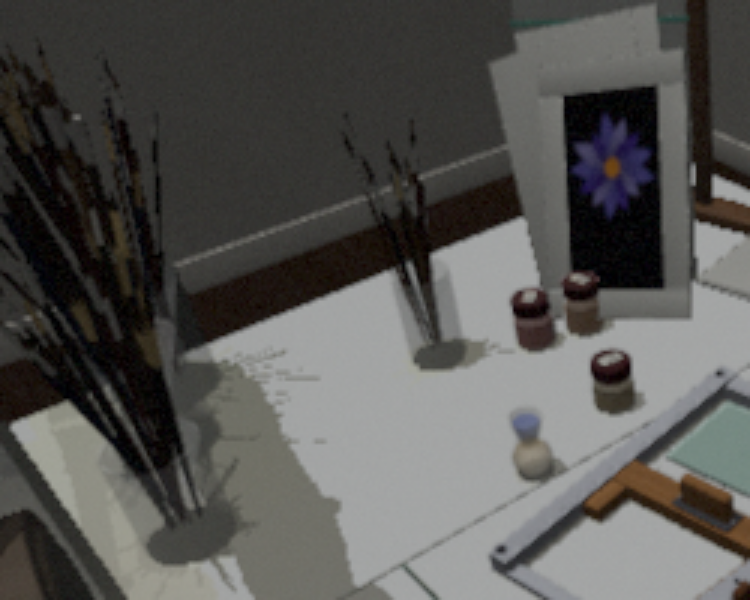

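```bash
python3 -m pendant '[{"dp":[0,0,-0.05],"rotation":[0,0,0],"fingers":1},{"dp":[0,0,-0.1],"rotation":[0,0,0],"fingers":1},{"dp":[0,0,-0.15],"rotation":[0,0,0],"fingers":1},{"dp":[0,0,-0.2],"rotation":[0,0,0],"fingers":1},{"dp":[0,0,-0.25],"rotation":[0,0,0],"fingers":1},{"dp":[0,0,-0.25],"rotation":[0,0,0],"fingers":1}]' 20
python3 - <<'E'
from h import *
o=arm.observe();R=cv2.Rodrigues(o["ee_rot"])[0];print(o["joints"],o["position"],R,o["force"])
cv2.imwrite("pics/sc1.png",arm.get_image("scene"))
# target
a=np.radians(10.35);x=np.array([np.cos(a),np.sin(a),0])
Rt=np.c_[x,[np.sin(a),-np.cos(a),0],[0,0,-1]]
p=np.array([.46,.02,.42])
print(R.T@(p-o["position"]),cv2.Rodrigues(R.T@Rt)[0].ravel())
E
```

```text
clock: 0.9
position: [0.1681, 0.6029, 0.4802]
ee_rot: [-2.499, -1.898, -0.007]
force: [0.7, 0.0, -1.7]
width: 0.395
[-1.41785617  0.36083221  0.05528687  1.07790783 -0.01965925  1.69772848
 -0.06989019] [0.16806529 0.60289878 0.48022916] [[ 2.68621677e-01  9.63245076e-01  1.14783100e-03]
 [ 9.63229531e-01 -2.68623878e-01  5.48474887e-03]
 [ 5.59149216e-03 -3.67697727e-04 -9.99984300e-01]] [ 0.71424072  0.0210457  -1.67421716]
[-0.4833821   0.43780735  0.05736625] [-0.00345475 -0.00479082  1.11818653]
```

View pics/sc1.png

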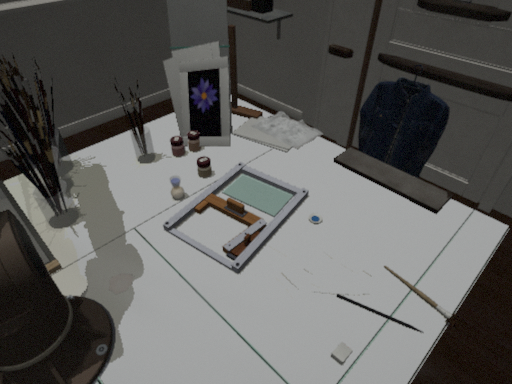

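```bash
python3 -m pendant '[{"dp":[-0.04,0.036,0],"rotation":[0,0,0.09],"fingers":1},{"dp":[-0.08,0.073,0],"rotation":[0,0,0.19],"fingers":1},{"dp":[-0.12,0.11,0],"rotation":[0,0,0.28],"fingers":1},{"dp":[-0.16,0.146,0],"rotation":[0,0,0.37],"fingers":1},{"dp":[-0.2,0.182,0],"rotation":[0,0,0.46],"fingers":1},{"dp":[-0.24,0.218,0],"rotation":[0,0,0.56],"fingers":1},{"dp":[-0.28,0.255,0],"rotation":[0,0,0.65],"fingers":1},{"dp":[-0.32,0.29,0],"rotation":[0,0,0.74],"fingers":1},{"dp":[-0.36,0.326,0],"rotation":[0,0,0.83],"fingers":1},{"dp":[-0.4,0.363,0],"rotation":[0,0,0.93],"fingers":1},{"dp":[-0.44,0.4,0],"rotation":[0,0,1.02],"fingers":1},{"dp":[-0.483,0.438,0],"rotation":[0,-0.005,1.118],"fingers":1},{"dp":[-0.483,0.438,0.03],"rotation":[0,-0.005,1.118],"fingers":1},{"dp":[-0.483,0.438,0.06],"rotation":[-0.003,-0.005,1.118],"fingers":1},{"dp":[-0.483,0.438,0.06],"rotation":[-0.003,-0.005,1.118],"fingers":1}]'
python3 - <<'E'
from h import *
np.set_printoptions(precision=5,suppress=True)
o=arm.observe();print(o)
c=arm.camera_params("wrist");np.save("w2.npy",c,allow_pickle=True)
cv2.imwrite("pics/w2.png",arm.get_image("wrist"))
E
```

```text
clock: 2.82
position: [0.4583, 0.0196, 0.4141]
ee_rot: [3.124, 0.283, -0.011]
force: [-0.5, 1.0, 0.3]
width: 0.009
{'clock': 2.825, 'joints': array([-0.77683,  0.02826,  0.64978,  1.6544 , -0.01295,  1.47204,
        0.05513]), 'dq': array([-0.00402, -0.01491,  0.00037, -0.08231,  0.00071,  0.03969,
       -0.00099]), 'joint_efforts': array([  0.39485, -28.10554,   0.85466, -32.76317,   0.01392,  -0.67309,
        -0.00127]), 'position': array([0.45834, 0.01958, 0.41408]), 'ee_rot': array([ 3.12426,  0.28348, -0.01126]), 'force': array([-0.50356,  0.98343,  0.31849]), 'ft_torque': array([-0.05256,  0.06962, -0.0015 ]), 'width': 0.008574134154726843}
```

View pics/w2.png

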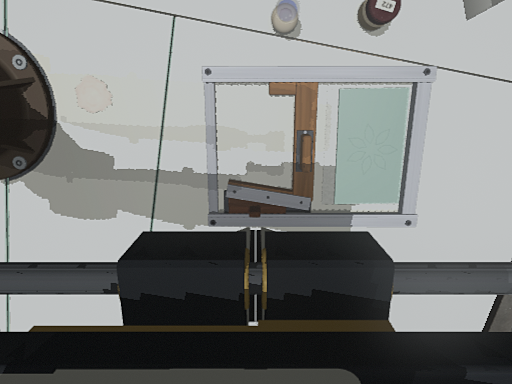

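Run:
```python
import cv2
a=cv2.imread("pics/w2.png")[55:235,195:445];cv2.imwrite("pics/w2c.png",cv2.resize(a,None,fx=3.2,fy=3.2,interpolation=cv2.INTER_CUBIC))
```

```text
(no output)
```

View pics/w2c.png

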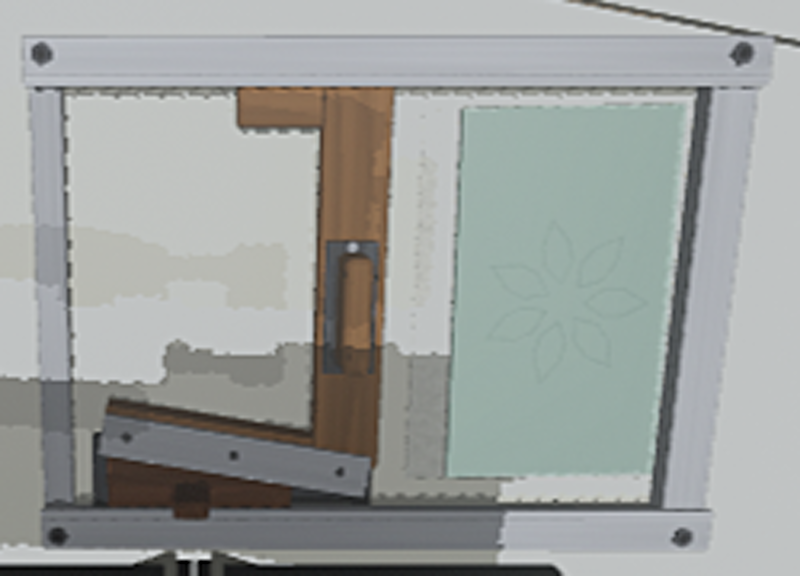

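```bash
cat >> h.py <<'E'
A=np.radians(10.35); FX=np.array([np.cos(A),np.sin(A),0]); FY=np.array([-np.sin(A),np.cos(A),0])
def infr(p,o): d=np.asarray(p)-o; return np.array([d@FX,d@FY,p[2]])
E
python3 - <<'E'
from h import *
np.set_printoptions(precision=4,suppress=True)
c=np.load("w2.npy",allow_pickle=True).item()
W=(c["camera_matrix"],cv2.Rodrigues(c["rvec"])[0],np.array(c["tvec"]).reshape(3))
q=lambda u,v,z:onz(W,(u/3.2+194.7,v/3.2+54.7),z)
s=np.array([q(*a,.024) for a in((41,53),(742,53),(58,536),(682,537))]);print(s)
for i,j in((0,1),(2,3)): d=s[j]-s[i];print(np.linalg.norm(d),np.degrees(np.arctan2(d[1],d[0])))
# side inner faces rails
m=s.mean(0);o=m+.023*FX;o[2]=0;print("origin est",o)
f=lambda n,*a:print(n,q(*a),infr(q(*a),o))
f("fence near top",712,88,.02);f("fence near top R",668,505,.02)
f("rail L inner",500,86,.024);f("railR inner",500,508,.024)
for a in((341,300),(373,300),(357,255),(357,365)):f("grip",*a,.054)
f("barfront",384,300,.02)
f("tab",172,500,.05);f("tab",210,500,.05);f("tab",190,483,.05);f("tab",190,512,.05)
f("pane",463,106,.006);f("pane",690,104,.006);f("pane",445,475,.006);f("pane",652,473,.006)
E
```

```text
[[ 0.3649  0.115   0.024 ]
 [ 0.6874  0.1739  0.024 ]
 [ 0.4084 -0.1214  0.024 ]
 [ 0.7308 -0.062   0.024 ]]
0.32781777272914425 10.35454930171732
0.32775485800162546 10.44326465599992
origin est [0.5705 0.0305 0.    ]
fence near top [0.6801 0.1569 0.02  ] [0.1305 0.1047 0.02  ]
fence near top R [ 0.7204 -0.0473  0.02  ] [ 0.1335 -0.1035  0.02  ]
rail L inner [0.5801 0.1393 0.024 ] [0.029  0.1054 0.024 ]
railR inner [ 0.633  -0.0639  0.024 ] [ 0.0445 -0.1041  0.024 ]
grip [0.5237 0.0305 0.054 ] [-0.046   0.0084  0.054 ]
grip [0.5385 0.0332 0.054 ] [-0.031   0.0084  0.054 ]
grip [0.5265 0.0522 0.054 ] [-0.0394  0.0293  0.054 ]
grip [0.5379 0.0016 0.054 ] [-0.0373 -0.0225  0.054 ]
barfront [0.5499 0.0306 0.02  ] [-0.0203  0.0038  0.02  ]
tab [ 0.4632 -0.0823  0.05  ] [-0.1258 -0.0917  0.05  ]
tab [ 0.4818 -0.0789  0.05  ] [-0.107  -0.0916  0.05  ]
tab [ 0.4704 -0.072   0.05  ] [-0.1169 -0.0828  0.05  ]
tab [ 0.4731 -0.0869  0.05  ] [-0.1169 -0.098   0.05  ]
pane [0.5691 0.1288 0.006 ] [0.0163 0.0969 0.006 ]
pane [0.6777 0.1496 0.006 ] [0.1269 0.0979 0.006 ]
pane [ 0.6056 -0.0562  0.006 ] [ 0.019  -0.0916  0.006 ]
pane [ 0.7137 -0.035   0.006 ] [ 0.1291 -0.0902  0.006 ]
```

```bash
cat > go.py <<'E'
import sys
from h import *
np.set_printoptions(precision=4,suppress=True)
O=np.array([.5705,.0305,0])
Rt=np.c_[FX,-FY,[0,0,-1]]
o=arm.observe();R=cv2.Rodrigues(o["ee_rot"])[0]
print("t",o["clock"],"frame pos",infr(o["position"],O),"F",infr(np.r_[o["force"]],O*0), "w",o["width"])
if len(sys.argv)>3:
    x,y,z=map(float,sys.argv[1:4]);p=O+x*FX+y*FY;p[2]=z
    print("dp",R.T@(p-o["position"]),"rot",cv2.Rodrigues(R.T@Rt)[0].ravel())
E
python3 go.py -.085 .004 .033
```

```text
t 2.875 frame pos [-0.1114  0.0094  0.4157] F [-0.0208 -0.1855  1.4073] w 0.004117940406759546
dp [0.0283 0.004  0.3826] rot [0.0036 0.0049 0.0005]
```

```bash
python3 -m pendant '[{"dp":[0.01,0.002,0.06],"rotation":[0.002,0.003,0],"fingers":1},{"dp":[0.02,0.004,0.12],"rotation":[0.004,0.005,0],"fingers":1},{"dp":[0.028,0.004,0.18],"rotation":[0.004,0.005,0],"fingers":1},{"dp":[0.028,0.004,0.24],"rotation":[0.004,0.005,0],"fingers":1},{"dp":[0.028,0.004,0.29],"rotation":[0.004,0.005,0],"fingers":1},{"dp":[0.028,0.004,0.33],"rotation":[0.004,0.005,0],"fingers":1},{"dp":[0.028,0.004,0.36],"rotation":[0.004,0.005,0],"fingers":1},{"dp":[0.028,0.004,0.375],"rotation":[0.004,0.005,0],"fingers":1},{"dp":[0.028,0.004,0.382],"rotation":[0.004,0.005,0],"fingers":1},{"dp":[0.028,0.004,0.382],"rotation":[0.004,0.005,0],"fingers":1}]'
python3 go.py -.0565 .004 .033
python3 - <<'E'
from h import *
cv2.imwrite("pics/sd3.png",cv2.resize(arm.get_image("side")[150:300,130:350],None,fx=3.4,fy=3.4))
cv2.imwrite("pics/w3.png",arm.get_image("wrist"))
E
```

```text
clock: 4.12
position: [0.4865, 0.0193, 0.0341]
ee_rot: [-3.128, -0.284, -0.001]
force: [-0.3, 0.8, -0.1]
width: -0.002
t 4.125 frame pos [-0.0846  0.004   0.0341] F [-0.1289  0.8123 -0.1147] w -0.001854680011699257
dp [0.0281 0.0001 0.0012] rot [-0.0006 -0.001   0.0006]
```

View pics/sd3.png

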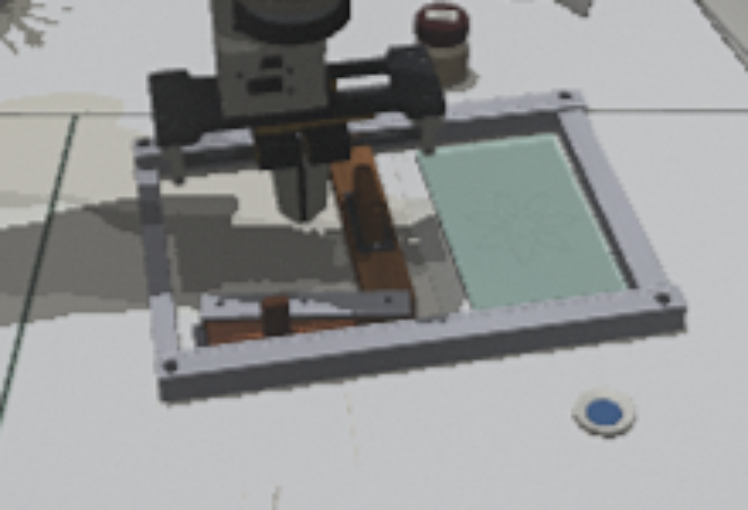

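View pics/w3.png

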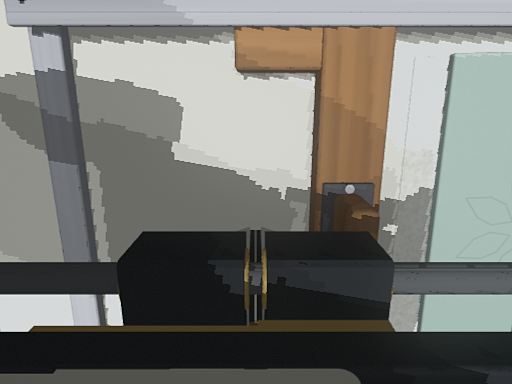

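```bash
python3 -m pendant '[{"dp":[0.004,0,0.001],"rotation":[0,0,0],"fingers":1},{"dp":[0.008,0,0.001],"rotation":[0,0,0],"fingers":1},{"dp":[0.012,0,0.001],"rotation":[0,0,0],"fingers":1},{"dp":[0.016,0,0.001],"rotation":[0,0,0],"fingers":1},{"dp":[0.020,0,0.001],"rotation":[0,0,0],"fingers":1},{"dp":[0.024,0,0.001],"rotation":[0,0,0],"fingers":1},{"dp":[0.028,0,0.001],"rotation":[0,0,0],"fingers":1},{"dp":[0.032,0,0.001],"rotation":[0,0,0],"fingers":1}]'
python3 go.py
python3 - <<'E'
from h import *
cv2.imwrite("pics/w4.png",arm.get_image("wrist"))
E
```

```text
clock: 5.22
position: [0.5179, 0.025, 0.0335]
ee_rot: [-3.128, -0.284, -0.001]
force: [-2.6, 0.2, 0.4]
width: 0.001
t 5.225 frame pos [-0.0527  0.004   0.0335] F [-2.5349  0.6554  0.4419] w 0.0011784624944590808
```

View pics/w4.png

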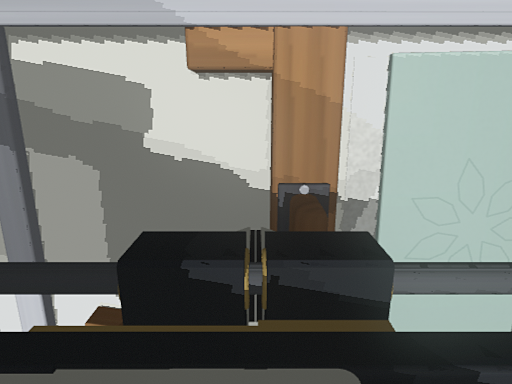

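Run:
```python
from h import *
np.set_printoptions(precision=4,suppress=True)
O=np.array([.5705,.0305,0]);W=P("wrist")
for n,u,v,z in(("bar",345,30,.02),("bar",339,200,.02),("pane",391,60,.006),("pane",378,225,.006)):print(n,infr(onz(W,(u,v),z),O))
```

```text
bar [-0.0115  0.1041  0.02  ]
bar [-0.009   0.0236  0.02  ]
pane [0.0161 0.0929 0.006 ]
pane [0.0178 0.0047 0.006 ]
```

```bash
python3 -m pendant '[{"dp":[0.004,0,0],"rotation":[0,0,0],"fingers":1},{"dp":[0.008,0,0],"rotation":[0,0,0],"fingers":1},{"dp":[0.012,0,0],"rotation":[0,0,0],"fingers":1},{"dp":[0.016,0,0],"rotation":[0,0,0],"fingers":1},{"dp":[0.019,0,0],"rotation":[0,0,0],"fingers":1},{"dp":[0.021,0,0],"rotation":[0,0,0],"fingers":1},{"dp":[0.022,0,0],"rotation":[0,0,0],"fingers":1}]'
python3 go.py
python3 - <<'E'
from h import *
cv2.imwrite("pics/w5.png",arm.get_image("wrist"))
E
```

```text
clock: 6.15
position: [0.5403, 0.0291, 0.0335]
ee_rot: [-3.128, -0.284, -0.002]
force: [-2.9, -0.2, -1.4]
width: 0.002
t 6.15 frame pos [-0.0299  0.004   0.0335] F [-2.8416  0.3544 -1.3699] w 0.0020255177608527104
```

View pics/w5.png

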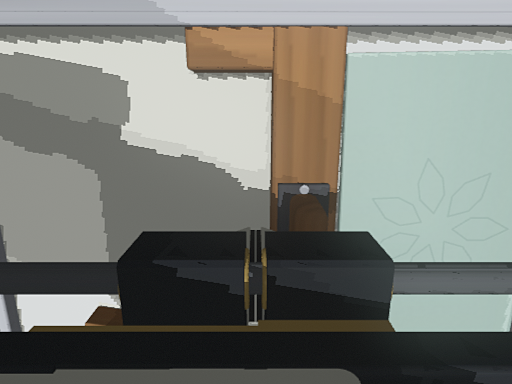

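```bash
python3 -m pendant '[{"dp":[0.001,0,0],"rotation":[0,0,0],"fingers":1},{"dp":[0.002,0,0],"rotation":[0,0,0],"fingers":1},{"dp":[0.003,0,0],"rotation":[0,0,0],"fingers":1},{"dp":[0.004,0,0],"rotation":[0,0,0],"fingers":1}]'
python3 go.py
```

```text
clock: 6.7
position: [0.5443, 0.0298, 0.0335]
ee_rot: [-3.128, -0.284, -0.002]
force: [-2.3, -1.0, -0.4]
width: 0.006
t 6.7 frame pos [-0.0259  0.004   0.0335] F [-2.3991 -0.54   -0.3724] w 0.00591299384626097
```

```bash
python3 -m pendant '[{"dp":[0.001,0,0],"rotation":[0,0,0],"fingers":1},{"dp":[0.002,0,0],"rotation":[0,0,0],"fingers":1},{"dp":[0.002,0,0],"rotation":[0,0,0],"fingers":1}]'
python3 go.py
```

```text
clock: 7.08
position: [0.5464, 0.0302, 0.0335]
ee_rot: [-3.128, -0.284, -0.003]
force: [-3.2, -0.4, -0.8]
width: 0.004
t 7.075 frame pos [-0.0237  0.004   0.0335] F [-3.2389  0.1463 -0.7941] w 0.003517554444800036
```

```bash
python3 -m pendant '[{"dp":[0.0005,0,0],"rotation":[0,0,0],"fingers":1},{"dp":[0.001,0,0],"rotation":[0,0,0],"fingers":1},{"dp":[0.0015,0,0],"rotation":[0,0,0],"fingers":1}]'
python3 go.py
```

```text
clock: 7.45
position: [0.5477, 0.0305, 0.0335]
ee_rot: [-3.128, -0.284, -0.002]
force: [-3.9, -1.5, 0.5]
width: 0.0
t 7.45 frame pos [-0.0224  0.0041  0.0335] F [-4.0881 -0.7489  0.537 ] w 1.893229805506835e-05
```

```bash
python3 -m pendant '[{"dp":[0.0005,0,0],"rotation":[0,0,0],"fingers":1},{"dp":[0.001,0,0],"rotation":[0,0,0],"fingers":1}]'
python3 go.py;  python3 - <<'E'
from h import *
cv2.imwrite("pics/w6.png",arm.get_image("wrist"))
E
```

```text
clock: 7.7
position: [0.5486, 0.0306, 0.0335]
ee_rot: [-3.128, -0.284, -0.002]
force: [-4.1, -1.5, 0.7]
width: 0.003
t 7.7 frame pos [-0.0215  0.0041  0.0335] F [-4.2547 -0.7038  0.6957] w 0.00283545179816321
```

View pics/w6.png

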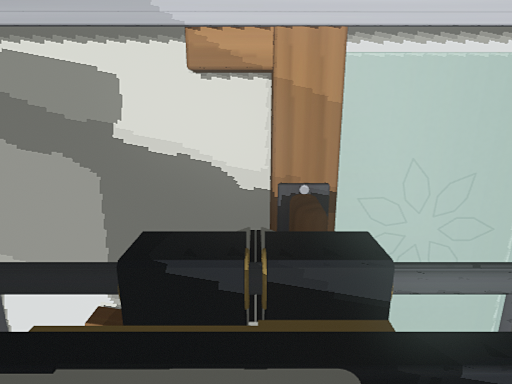

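```bash
python3 -m pendant '[{"dp":[0.0005,0,0],"rotation":[0,0,0],"fingers":1},{"dp":[0.001,0,0],"rotation":[0,0,0],"fingers":1},{"dp":[0.0015,0,0],"rotation":[0,0,0],"fingers":1}]'
python3 go.py
```

```text
clock: 8.12
position: [0.5492, 0.0307, 0.0334]
ee_rot: [-3.128, -0.284, 0.001]
force: [-9.0, -2.0, 4.6]
width: 0.005
t 8.125 frame pos [-0.0209  0.0041  0.0334] F [-9.2341 -0.3233  4.6469] w 0.004861011051451516
```

```bash
python3 -m pendant '[{"dp":[0.0005,0,0],"rotation":[0,0,0],"fingers":1},{"dp":[0.001,0,0],"rotation":[0,0,0],"fingers":1}]'
python3 go.py
```

```text
clock: 8.38
position: [0.5492, 0.0307, 0.0335]
ee_rot: [-3.128, -0.284, 0.004]
force: [-8.9, -1.8, 7.3]
width: 0.003
t 8.375 frame pos [-0.0209  0.004   0.0335] F [-9.0838 -0.1855  7.2684] w 0.0027000056908960124
```

```bash
python3 -m pendant '[{"dp":[0.001,0,0],"rotation":[0,0,0],"fingers":1},{"dp":[0.002,0,0],"rotation":[0,0,0],"fingers":1},{"dp":[0.0025,0,0],"rotation":[0,0,0],"fingers":1},{"dp":[0.0025,0,0],"rotation":[0,0,0],"fingers":1}]'
python3 go.py
```

```text
clock: 8.88
position: [0.5491, 0.0308, 0.0334]
ee_rot: [-3.127, -0.283, 0.011]
force: [-12.8, -1.8, 12.3]
width: 0.002
t 8.875 frame pos [-0.021   0.0041  0.0334] F [-12.873    0.5153  12.2791] w 0.0018712680544027197
```

```bash
python3 -m pendant '[{"dp":[-0.01,0,0],"rotation":[0,0,0],"fingers":1},{"dp":[-0.03,0,0],"rotation":[0,0,0],"fingers":1},{"dp":[-0.05,0,-0.04],"rotation":[0,0.007,0],"fingers":1},{"dp":[-0.07,0.03,-0.08],"rotation":[0,0.007,0],"fingers":1},{"dp":[-0.09,0.08,-0.12],"rotation":[0,0.007,0],"fingers":1},{"dp":[-0.09,0.13,-0.15],"rotation":[0,0.007,0],"fingers":1},{"dp":[-0.09,0.18,-0.16],"rotation":[0,0.007,0],"fingers":1},{"dp":[-0.09,0.18,-0.16],"rotation":[0,0.007,0],"fingers":1},{"dp":[-0.09,0.18,-0.16],"rotation":[0,0.007,0],"fingers":1}]'
python3 go.py -.12 -.095 .035
python3 - <<'E'
from h import *
cv2.imwrite("pics/w7.png",arm.get_image("wrist"))
cv2.imwrite("pics/sc7.png",cv2.resize(arm.get_image("scene")[150:280,150:330],None,fx=4,fy=4))
E
```

```text
clock: 10.0
position: [0.4943, -0.1621, 0.1935]
ee_rot: [-3.126, -0.282, -0.002]
force: [0.2, 0.3, 0.2]
width: 0.006
t 10.0 frame pos [-0.1096 -0.1758  0.1935] F [0.2243 0.2706 0.1648] w 0.006398975911521424
dp [-0.0106 -0.0804  0.1587] rot [-0.0028 -0.0013 -0.0004]
```

View pics/w7.png

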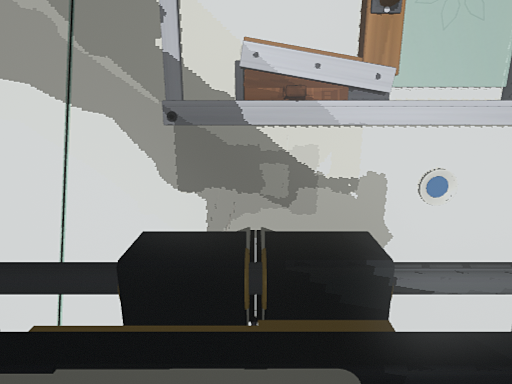

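View pics/sc7.png

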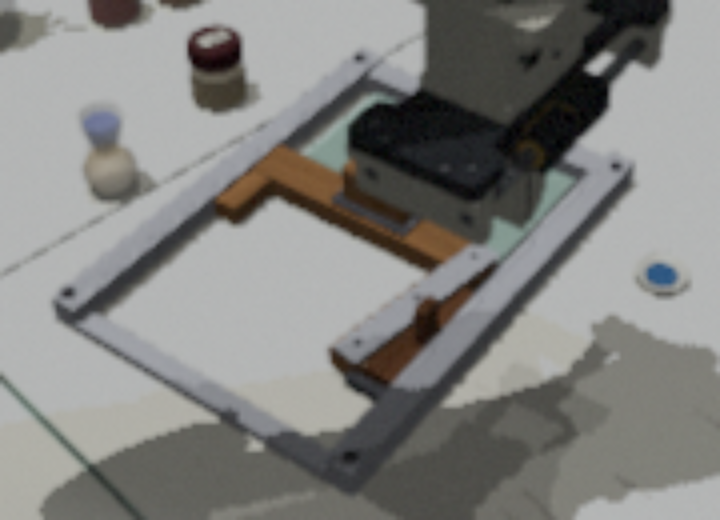

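Run:
```python
from h import *
a=cv2.imread("pics/w7.png")[30:130,220:420];cv2.imwrite("pics/w7c.png",cv2.resize(a,None,fx=4,fy=4,interpolation=cv2.INTER_CUBIC))
np.set_printoptions(precision=4,suppress=True)
O=np.array([.5705,.0305,0]);W=P("wrist")
for u,v in((284,90),(305,90),(294,85),(294,97)):print(infr(onz(W,(u,v),.05),O))
```

```text
[-0.086  -0.0964  0.05  ]
[-0.0684 -0.0964  0.05  ]
[-0.0777 -0.0924  0.05  ]
[-0.0774 -0.1021  0.05  ]
```

View pics/w7c.png

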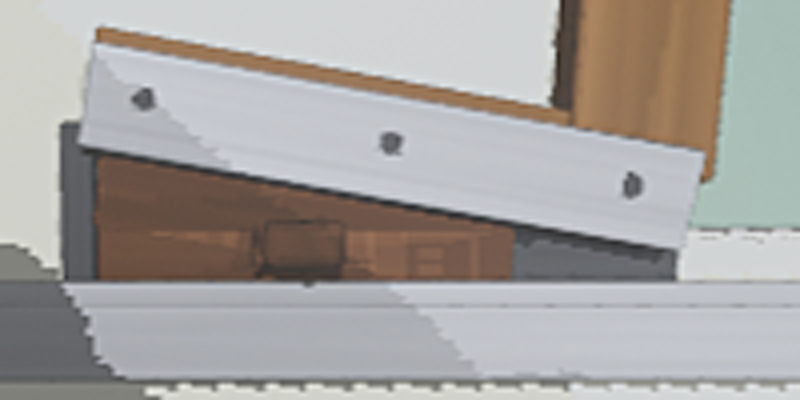

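```bash
python3 -m pendant '[{"dp":[-0.009,-0.04,0],"rotation":[-0.003,-0.001,0],"fingers":1},{"dp":[-0.009,-0.078,0.03],"rotation":[-0.003,-0.001,0],"fingers":1},{"dp":[-0.009,-0.078,0.08],"rotation":[-0.003,-0.001,0],"fingers":1},{"dp":[-0.009,-0.078,0.125],"rotation":[-0.003,-0.001,0],"fingers":1},{"dp":[-0.009,-0.078,0.15],"rotation":[-0.003,-0.001,0],"fingers":1},{"dp":[-0.009,-0.078,0.16],"rotation":[-0.003,-0.001,0],"fingers":1},{"dp":[-0.009,-0.078,0.16],"rotation":[-0.003,-0.001,0],"fingers":1}]'
python3 go.py -.09 -.097 .033
python3 - <<'E'
from h import *
cv2.imwrite("pics/sd8.png",cv2.resize(arm.get_image("side")[150:300,130:350],None,fx=3.4,fy=3.4))
E
```

```text
clock: 10.98
position: [0.4709, -0.0849, 0.0333]
ee_rot: [-3.128, -0.287, 0.002]
force: [1.0, -0.3, -0.3]
width: 0.006
t 10.975 frame pos [-0.1187 -0.0956  0.0333] F [ 0.9415 -0.4784 -0.3033] w 0.006080979057613621
dp [0.0287 0.0014 0.0002] rot [-0.0006  0.0014  0.0025]
```

View pics/sd8.png

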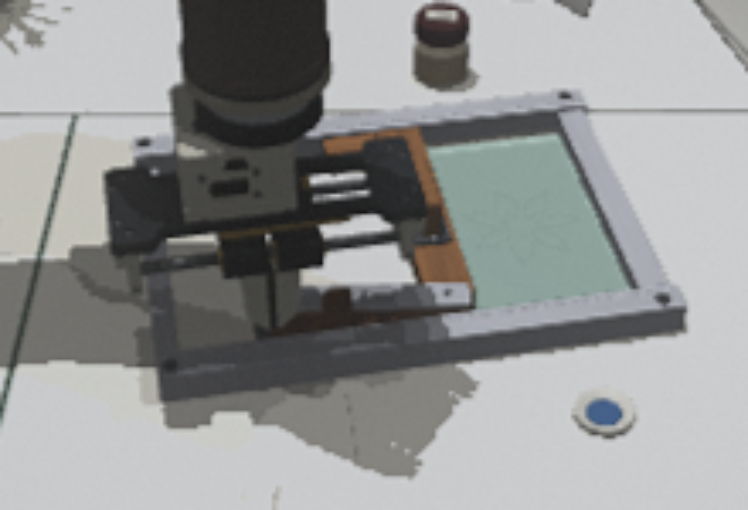

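The fingers stand behind the tab, and the bar is against the pane. Next I push the wedge.

```bash
python3 -m pendant '[{"dp":[0.004,0.001,0],"rotation":[0,0,0],"fingers":1},{"dp":[0.008,0.001,0],"rotation":[0,0,0],"fingers":1},{"dp":[0.012,0.001,0],"rotation":[0,0,0],"fingers":1},{"dp":[0.016,0.001,0],"rotation":[0,0,0],"fingers":1},{"dp":[0.02,0.001,0],"rotation":[0,0,0],"fingers":1},{"dp":[0.022,0.001,0],"rotation":[0,0,0],"fingers":1}]'
python3 go.py
```

```text
clock: 11.78
position: [0.4933, -0.0821, 0.0338]
ee_rot: [-3.128, -0.287, 0.001]
force: [-0.4, -0.4, -0.2]
width: 0.004
t 11.775 frame pos [-0.0961 -0.0969  0.0338] F [-0.4567 -0.301  -0.2157] w 0.004041207082171098
```

```bash
python3 -m pendant '[{"dp":[0.002,0,0],"rotation":[0,0,0],"fingers":1},{"dp":[0.004,0,0],"rotation":[0,0,0],"fingers":1},{"dp":[0.006,0,0],"rotation":[0,0,0],"fingers":1}]'
python3 go.py
```

```text
clock: 12.15
position: [0.4993, -0.081, 0.0338]
ee_rot: [-3.128, -0.287, 0.001]
force: [-0.5, -0.3, -0.2]
width: 0.002
t 12.15 frame pos [-0.0901 -0.0969  0.0338] F [-0.5667 -0.2065 -0.1591] w 0.0016081098657093047
```

```bash
python3 -m pendant '[{"dp":[0.002,0,0],"rotation":[0,0,0],"fingers":1},{"dp":[0.004,0,0],"rotation":[0,0,0],"fingers":1}]'
python3 go.py
python3 - <<'E'
from h import *
cv2.imwrite("pics/sd9.png",cv2.resize(arm.get_image("side")[150:300,130:350],None,fx=3.4,fy=3.4))
E
```

```text
clock: 12.4
position: [0.5034, -0.0803, 0.0338]
ee_rot: [-3.128, -0.287, 0.001]
force: [0.5, 1.4, -0.4]
width: 0.008
t 12.4 frame pos [-0.086  -0.0969  0.0338] F [ 0.7342  1.2422 -0.3564] w 0.0075111631564074
```

View pics/sd9.png

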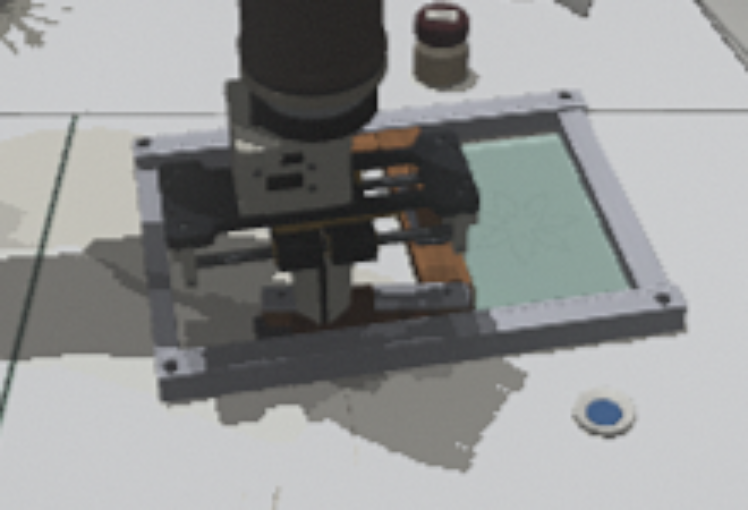

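```bash
python3 -m pendant '[{"dp":[0.002,0,0],"rotation":[0,0,0],"fingers":1},{"dp":[0.004,0,0],"rotation":[0,0,0],"fingers":1}]'
python3 go.py
```

```text
clock: 12.7
position: [0.5078, -0.0794, 0.0338]
ee_rot: [-3.128, -0.287, 0.0]
force: [-0.6, -0.5, 0.5]
width: 0.006
t 12.7 frame pos [-0.0815 -0.0969  0.0338] F [-0.6291 -0.3446  0.522 ] w 0.005752401158832383
```

```bash
python3 -m pendant '[{"dp":[0.0015,0,0],"rotation":[0,0,0],"fingers":1},{"dp":[0.003,0,0],"rotation":[0,0,0],"fingers":1}]'
python3 go.py
```

```text
clock: 12.95
position: [0.5108, -0.0788, 0.0338]
ee_rot: [-3.128, -0.287, 0.0]
force: [0.1, 0.4, 0.1]
width: 0.007
t 12.95 frame pos [-0.0784 -0.0968  0.0338] F [0.1582 0.3484 0.097 ] w 0.006708034787736006
```

```bash
python3 -m pendant '[{"dp":[0.0015,0,0],"rotation":[0,0,0],"fingers":1},{"dp":[0.003,0,0],"rotation":[0,0,0],"fingers":1}]'
python3 go.py
```

```text
clock: 13.2
position: [0.5139, -0.0783, 0.0338]
ee_rot: [-3.128, -0.287, 0.0]
force: [-0.9, -0.0, 0.3]
width: 0.004
t 13.2 frame pos [-0.0752 -0.0968  0.0338] F [-0.912   0.1534  0.3355] w 0.0038474944344172065
```

```bash
python3 -m pendant '[{"dp":[0.0015,0,0],"rotation":[0,0,0],"fingers":1},{"dp":[0.003,0,0],"rotation":[0,0,0],"fingers":1}]'
python3 go.py
```

```text
clock: 13.45
position: [0.5169, -0.0777, 0.0338]
ee_rot: [-3.128, -0.287, 0.0]
force: [-1.2, 0.4, -0.4]
width: 0.003
t 13.45 frame pos [-0.0722 -0.0968  0.0338] F [-1.0874  0.5925 -0.4447] w 0.0028396137627377926
```

```bash
python3 -m pendant '[{"dp":[0.0015,0,0],"rotation":[0,0,0],"fingers":1},{"dp":[0.003,0,0],"rotation":[0,0,0],"fingers":1}]'
python3 go.py
```

```text
clock: 13.7
position: [0.5192, -0.0775, 0.0337]
ee_rot: [-3.128, -0.287, 0.002]
force: [-5.2, -2.0, 3.7]
width: 0.005
t 13.7 frame pos [-0.0698 -0.097   0.0337] F [-5.4829 -1.0794  3.6661] w 0.004709966502307305
```

```bash
python3 -m pendant '[{"dp":[0.001,0,0],"rotation":[0,0,0],"fingers":1},{"dp":[0.002,0,0],"rotation":[0,0,0],"fingers":1}]'
python3 go.py
```

```text
clock: 13.95
position: [0.5196, -0.0776, 0.0335]
ee_rot: [-3.128, -0.285, 0.006]
force: [-7.9, -2.4, 6.6]
width: 0.004
t 13.95 frame pos [-0.0695 -0.0972  0.0335] F [-8.1791 -0.925   6.5938] w 0.003598492945692371
```

```bash
python3 -m pendant '[{"dp":[0.0015,0,0],"rotation":[0,0,0],"fingers":1},{"dp":[0.003,0,0],"rotation":[0,0,0],"fingers":1},{"dp":[0.003,0,0],"rotation":[0,0,0],"fingers":1}]'
python3 go.py
```

```text
clock: 14.32
position: [0.5196, -0.0775, 0.0332]
ee_rot: [-3.127, -0.284, 0.014]
force: [-12.1, -2.9, 9.5]
width: 0.005
t 14.325 frame pos [-0.0694 -0.0971  0.0332] F [-12.4363  -0.7158   9.4952] w 0.0046787466562720455
```

```bash
python3 -m pendant '[{"dp":[0.002,0,0],"rotation":[0,0,0],"fingers":1},{"dp":[0.0035,0,0],"rotation":[0,0,0],"fingers":1},{"dp":[0.0035,0,0],"rotation":[0,0,0],"fingers":1}]'
python3 go.py
```

```text
clock: 14.7
position: [0.5195, -0.0774, 0.0328]
ee_rot: [-3.126, -0.281, 0.023]
force: [-13.4, -1.7, 11.6]
width: 0.007
t 14.7 frame pos [-0.0695 -0.097   0.0328] F [-13.4666   0.7158  11.6492] w 0.006716962280046296
```

```bash
python3 go.py -.06 -.097 .033; python3 -m pendant '[{"dp":[0.002,0,-0.0005],"rotation":[0,0.005,0],"fingers":1},{"dp":[0.004,0,-0.0005],"rotation":[0,0.01,0],"fingers":1},{"dp":[0.0045,0,-0.0005],"rotation":[0,0.013,0],"fingers":1},{"dp":[0.0045,0,-0.0005],"rotation":[0,0.013,0],"fingers":1}]'
python3 go.py
```

```text
t 14.7 frame pos [-0.0695 -0.097   0.0328] F [-13.4666   0.7158  11.6492] w 0.006716962280046296
dp [ 0.0095 -0.     -0.0004] rot [-0.0039  0.0144 -0.0011]
clock: 15.2
position: [0.5197, -0.0773, 0.0326]
ee_rot: [-3.124, -0.279, 0.013]
force: [-15.0, -2.4, 11.3]
width: 0.01
t 15.2 frame pos [-0.0694 -0.0969  0.0326] F [-15.1802   0.3528  11.3452] w 0.009596849599708338
```

```bash
python3 -m pendant '[{"dp":[0.003,0,-0.0005],"rotation":[0,0.004,0],"fingers":1},{"dp":[0.005,0,-0.0005],"rotation":[0,0.008,0],"fingers":1},{"dp":[0.0055,0,-0.0005],"rotation":[0,0.008,0],"fingers":1},{"dp":[0.0055,0,-0.0005],"rotation":[0,0.008,0],"fingers":1}]'
python3 go.py
```

```text
clock: 15.7
position: [0.5197, -0.0772, 0.0325]
ee_rot: [-3.122, -0.275, 0.014]
force: [-19.1, -4.3, 16.3]
width: 0.001
t 15.7 frame pos [-0.0693 -0.0968  0.0325] F [-19.5673  -0.775   16.3473] w 0.0014857454863369897
```

Leaned on with about 19.5 N and it held still. Now I back off and look.

```bash
python3 -m pendant '[{"dp":[-0.006,0,0],"rotation":[0,0,0],"fingers":1},{"dp":[-0.02,0,0],"rotation":[0,0,0],"fingers":1},{"dp":[-0.04,0,-0.03],"rotation":[0,0,0],"fingers":1},{"dp":[-0.06,0,-0.08],"rotation":[0,0,0],"fingers":1},{"dp":[-0.07,0.03,-0.13],"rotation":[0,0,0],"fingers":1},{"dp":[-0.07,0.06,-0.18],"rotation":[0,0,0],"fingers":1},{"dp":[-0.07,0.09,-0.23],"rotation":[0,0,0],"fingers":1},{"dp":[-0.06,0.1,-0.28],"rotation":[0,0,0],"fingers":1},{"dp":[-0.06,0.1,-0.28],"rotation":[0,0,0],"fingers":1},{"dp":[-0.06,0.1,-0.28],"rotation":[0,0,0],"fingers":1}]'
python3 go.py
python3 - <<'E'
from h import *
np.save("w10.npy",arm.camera_params("wrist"),allow_pickle=True)
w=arm.get_image("wrist");cv2.imwrite("pics/w10.png",w);cv2.imwrite("pics/w10c.png",cv2.resize(w[20:240,160:460],None,fx=2.6,fy=2.6,interpolation=cv2.INTER_CUBIC))
cv2.imwrite("pics/sd10.png",cv2.resize(arm.get_image("side")[150:300,130:350],None,fx=3.4,fy=3.4))
E
```

```text
clock: 16.95
position: [0.4806, -0.1876, 0.3116]
ee_rot: [-3.121, -0.276, 0.014]
force: [0.1, 0.3, -1.2]
width: 0.005
t 16.95 frame pos [-0.1276 -0.1984  0.3116] F [ 0.1372  0.3193 -1.159 ] w 0.004955661763554284
```

View pics/w10c.png

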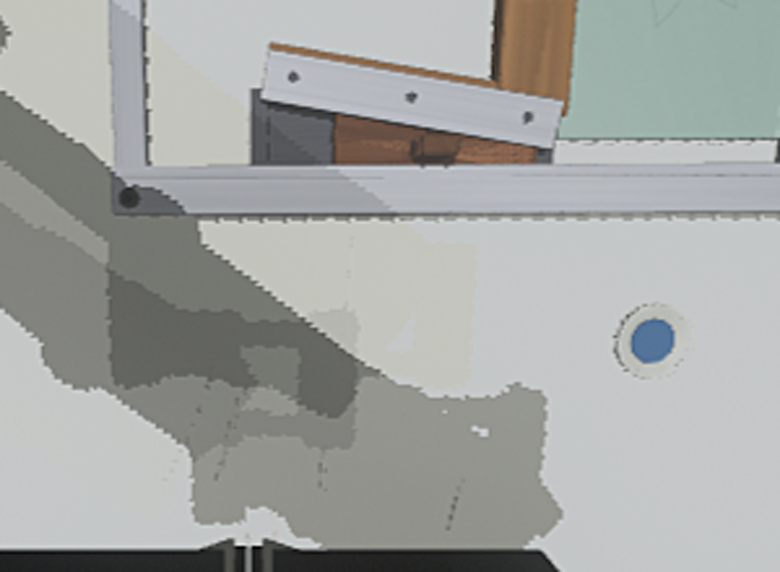

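View pics/sd10.png

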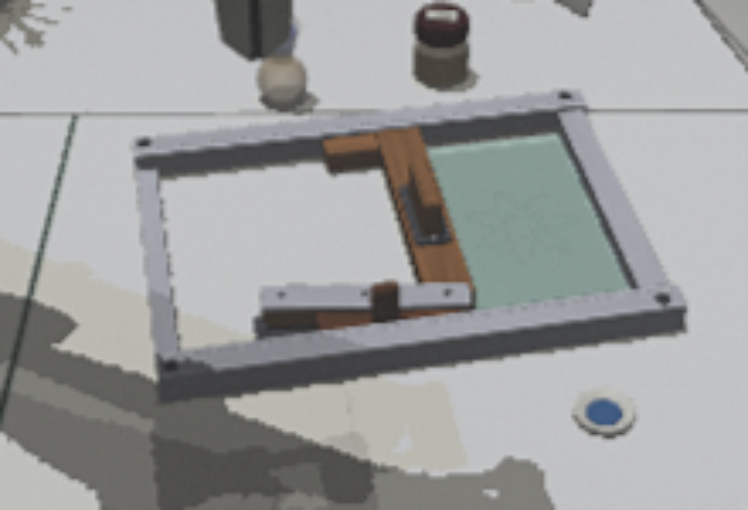

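```bash
python3 go.py 0.03 -.10 .33
python3 - <<'E'
from h import *
np.set_printoptions(precision=4,suppress=True)
O=np.array([.5705,.0305,0]);W=P("wrist")
for u,v,z in((414,148,.05),(452,148,.05),(570,60,.02),(560,108,.02)):print(infr(onz(W,(u/2.6+159.7,v/2.6+19.7),z),O))
E
```

```text
t 17.05 frame pos [-0.1281 -0.198   0.3109] F [ 0.6332 -0.1589  0.3435] w 0.0007968865871856692
dp [ 0.1574 -0.0989 -0.0197] rot [-0.0096  0.0101 -0.0042]
[-0.0571 -0.0998  0.05  ]
[-0.0403 -0.0998  0.05  ]
[ 0.0184 -0.0592  0.02  ]
[ 0.0155 -0.08    0.02  ]
```

```bash
python3 -m pendant '[{"dp":[0.04,-0.025,-0.01],"rotation":[0,0,0],"fingers":1},{"dp":[0.08,-0.05,-0.02],"rotation":[-0.01,0.01,-0.004],"fingers":1},{"dp":[0.12,-0.075,-0.02],"rotation":[-0.01,0.01,-0.004],"fingers":1},{"dp":[0.157,-0.099,-0.02],"rotation":[-0.01,0.01,-0.004],"fingers":1},{"dp":[0.157,-0.099,-0.02],"rotation":[-0.01,0.01,-0.004],"fingers":1},{"dp":[0.157,-0.099,-0.02],"rotation":[-0.01,0.01,-0.004],"fingers":1}]'
python3 - <<'E'
from h import *
np.set_printoptions(precision=4,suppress=True)
O=np.array([.5705,.0305,0]);c=np.load("w10.npy",allow_pickle=True).item()
W=(c["camera_matrix"],cv2.Rodrigues(c["rvec"])[0],np.array(c["tvec"]).reshape(3))
for u,v,z in((333,140,.015),(540,155,.015)):print("wedge rear,nose",infr(onz(W,(u/2.6+159.7,v/2.6+19.7),z),O))
np.save("w11.npy",arm.camera_params("wrist"),allow_pickle=True)
w=arm.get_image("wrist");cv2.imwrite("pics/w11.png",w);cv2.imwrite("pics/w11c.png",cv2.resize(w[0:230,90:440],None,fx=2.2,fy=2.2,interpolation=cv2.INTER_CUBIC))
E
```

```text
clock: 17.8
position: [0.6167, -0.0628, 0.3292]
ee_rot: [3.128, 0.283, -0.004]
force: [-0.5, -0.8, 0.4]
width: 0.007
wedge rear,nose [-0.0892 -0.0938  0.015 ]
wedge rear,nose [ 0.0105 -0.1011  0.015 ]
```

View pics/w11c.png

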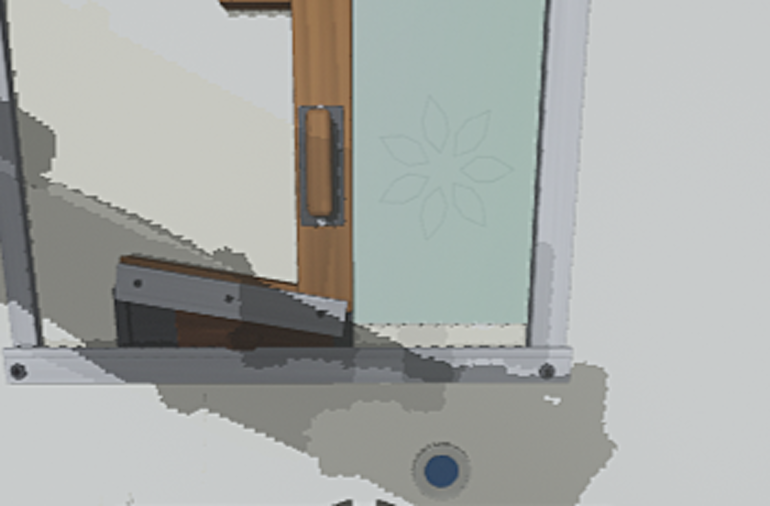

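Run:
```python
from h import *
np.set_printoptions(precision=4,suppress=True)
O=np.array([.5705,.0305,0]);W=P("wrist")
for n,u,v,z in(("pane rear",354,20,.006),("pane rear",354,310,.006),("pane right edge",356,323,.006),("pane right edge",526,323,.006)):print(n,infr(onz(W,(u/2.2+89.7,v/2.2-.3),z),O))
print(arm.observe()["clock"],arm.sign_off())
```

```text
pane rear [0.0222 0.0804 0.006 ]
pane rear [ 0.0214 -0.085   0.006 ]
pane right edge [ 0.0226 -0.0932  0.006 ]
pane right edge [ 0.1303 -0.0933  0.006 ]
the job is handed in; nothing more can be done
17.85 None
```

The pane is clamped square against the far fence, and I handed the job in at 17.85 s. No verdict is reported, so the holding forces after I let go are not directly confirmed.

- **Bar:** I pushed the grip from behind with shut fingers until the pane stopped against the fence. The push reached about 13 N, well under the 100 N limit.
- **Wedge:** I pushed the tab forward about 27 mm until it jammed, then leaned on it up to about 19.5 N. It did not move under that load.
- **Robot:** I backed the arm well clear before handing in, and the wrist force read about zero.

**Last camera checks:**
- The pane's rear edge lies at x = 21 to 22 mm along its whole width, about 0.005 rad out of square against the 0.015 rad limit.
- The pane's far edge reads x = 130 mm, at the fence.
- I saw no gap between bar and pane.
- The wedge's centre is near x = -40 mm; the expected jam position is -41 mm.
- The jar and the dish look untouched. I last saw the flask before the final camera move, partly behind the gripper, and it looked in place.

**One disagreement:** the bar's front edge read 16 to 18 mm in one picture where 20 mm was expected. I put this down to not knowing the bar's exact height.

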